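Bed the new gasket of a leak tester's filter cover

TASK

The watch leak tester has a new gasket under its filter cover: flip the yellow latch clear, open the lid until it stands upright, and turn the red quarter-turn fastener clockwise until its slot lines up with the two white marks on the cover, so that its crosspin can pass through the frame. Then press the cover down flat on its frame and finish while holding it pressed there with the fingers, so that the gasket beds in; the fastener is not locked, so the cover springs up if you let go. Leave the other things on the bench and the brass plug in the case where they are.

Things in the scene. Friction and masses are not known exactly. Their poses are not given: they have to be found in the camera images.
- case: the leak tester: light grey hard case, 170 mm deep (x), 300 wide (y), fixed. Origin at the centre of its underside; +x to its back (lid hinge), +y to its left seen from the front, z up. Base rim at z = 75 mm, aluminium deck inside at z = 68; shut lid 42 thick, top at z = 117, front face at x = -85. Filter cover in the deck right of the middle (y = -55); left of it instruments, none above z = 90
- latch (a joint): the yellow flip latch at the right of the case front: 0 = hooked over the lid, grows as its top swings outwards and down, away from the case (to 1.7 rad). About 1 N at the tab moves it and it stays where it is left. Its hook blocks the lid until about 0.1 rad
- latch_tab (a point): middle of the latch's finger tab (24 mm wide across y, 8 mm thick, 32 mm long, leaning 0.4 rad outwards, top end 15 mm above this point). Closed, it is at case (-101, -105, 105) mm. It swings about the pin at a radius of 68 mm
- latch_pin (a point): hinge pin of the latch, at case (-92, -105, 38) mm, axis along the case's y
- lid (a joint): the lid: 0 = shut, grows as its front edge swings up and back, stop at 1.75 rad. Stiff hinge: it needs up to 5 N at the handle and stays at any angle
- lid_handle (a point): middle of the bar of the lid's bow handle: a black round bar 12 mm thick along y, 78 mm clear between its two ends, 36 mm in front of the lid's front face with a 30 mm open gap behind it. Shut, it is at case (-121, 0, 90) mm
- lid_hinge (a point): middle of the lid's hinge line, at case (85, 0, 75) mm, axis along the case's y; the handle bar goes round it at a radius of 207 mm
- cover (a joint): filter cover's hinge at its rear edge, along the case's y at case x = 42, z = 70 mm: 0 = flat on its frame, grows as the front edge rises. A spring holds it up at 0.16 rad (front edge 17 mm proud); about 7 N near the front edge brings it flat; let go, it springs up. With the fastener out of line, its crosspin rides on the frame and stops the cover at about 0.13 rad
- cover_plate: the dark blue cover plate, 105 mm from the hinge line (x = 0) to its front edge (x = -105), 115 mm wide (y), with the fastener on it. Origin on the hinge line; its upper face is at z = 7 mm; z is the plate's normal. Flat, the upper face is 77 mm above the bench
- cover_press (a point): a free spot on the upper face of the cover, on its middle line, 16 mm from the front edge and 27 mm in front of the fastener's axis
- fastener (a joint): quarter-turn fastener in the cover: 0 = its slot and red wing in line with the two white index marks (along the cover's y); positive = turned anticlockwise seen from above. Starts at 0.9 to 1.5 rad; range -0.5 to 1.75; friction about 0.04 N m, stays where left. Its crosspin passes through the frame within about 0.19 rad of 0
- fastener_grip (a point): on the fastener's axis, 12 mm above the cover's upper face, where the wing is pinched. The red wing is 34 mm long, 9 mm thick, from 3 to 19 mm above the cover, on a steel disc 32 mm across; a white slot runs along its top. The wing's long side is this point's y axis
- watch_cushion: bystander: black round casing cushion, 72 mm across, with a steel watch on it, 32 mm high together; origin at the centre of its underside
- parts_tray: bystander: white divided parts tray 90 x 130 x 18 mm; origin at the centre of its underside
- blower: bystander: blue dust blower standing upright, 52 mm across, 85 mm high; origin at the centre of its underside
- loupe: bystander: black eye loupe standing upright, 34 mm across, 34 mm high; origin at the centre of its underside
- oil_cups: bystander: dark steel stand 36 x 110 x 12 mm with four coloured oil cups, 24 mm high; origin at the centre of its underside
- screwdriver: bystander: orange-handled screwdriver 130 mm long lying on the mat
- tweezers: bystander: steel tweezers 140 mm long, 8 mm high, lying on the mat
- test_plug: bystander: stepped brass test plug, 26 mm across, 20 mm high, standing on the tester's deck at its left front, under the lid while that is shut; origin at the centre of its underside

How it is judged:
By the outcome, as a careful person would: the job done as asked, in the order asked, and still so for the second after the job is handed in, while the arm keeps its last pose, push and grip.
It also fails if it takes over 69 s, if anything falls off the work surface, if the arm or the gripper's body presses on something with over 40 N, if the wrist force passes 120 N, or if a joint passes its speed limit or range.

ROBOT

A 6-joint arm with a two-finger parallel gripper is mounted at the origin on the work surface. World frame = base frame: x ahead of the robot, y to its left, z up, the work surface at z = 0. Lengths are in m, angles in rad, forces in N, time in s.
With the tool pointing down it reaches from about 0.275 to 0.725 m from the base axis. Payload 5.6 kg.
Tool frame: the origin (TCP) lies between the finger pads; the fingertips stand 17 mm ahead of it and the grasp point (between the pads) lies 2 mm behind it; x points along the fingers, y is the direction in which the jaws open and shut, and the axes are right-handed (so a half turn about x gives the same grasp; the last joint's range is limited). The gripper opens to 85 mm and grips with 20 to 120 N. Pads are 22 mm wide; open, the fingers measure 114 mm over their backs; the gripper's body (76 mm by 85 mm) begins 54 mm behind the grasp point. The pads swing forward as they close: fully open they stand 13 mm farther back than shut.
Start: joints at [-1.023, 0.255, 0.108, 0, -1.424, -0.285], TCP at [0.143, -0.531, 0.248] pointing down, gripper open.
Joint ranges: [-2.95, 2.95], [-1.21, 1.97], [-1.09, 1.5], [-2.87, 1.71], [-2.94, -0.07], [-3.05, 3.05]. Speed limits (rad/s): [2.57, 2.57, 3.14, 3.14, 3.14, 3.14].

INTERFACE

Orientations are given as a rotation vector (axis times angle).
In Python, from plant import state, camera, calibration, hand_in gives the robot as it stands.
- The arm moves only by the tool send_rows, never from a script. Its argument "targets" is a list of rows, each an object with "translation": the shift along the world's x, y, z as a fraction of full scale, a list of three; "rotation": the turn, a rotation vector about the world's x, y, z as a fraction of full scale, a list of three; "claw": the opening, from 0 (shut) to 1 (fully open). A call has exactly 8 rows; each row shifts and turns the commanded pose from where the row before left it; what a row does not reach is not made up. Full scale, the value 1, is 20 cm for a shift and pi rad for a turn. A row lasts 1/10 s, in which the tool goes at most 50 mm and 8.59 degrees, less where a joint would pass 70% of its speed; a pose out of reach is approached as far as the arm can. A call with a number of a shift or a turn outside -1 to 1 is refused whole. A call with a gripper value outside its range is refused whole. The fingers move at their own pace and stop on an object; "squeeze" is the grip in N (left out, the last holds). Time passes only in rows, so rows that do not move let the fingers close, or fill a call up. It gives the time, the measured TCP pose, the force and the opening at its end, in the units of the state.
- state(): the state, without advancing time (a new reading comes with each control period).
- camera(name): name is "scene" or "top"; returns the picture (400x640x3 uint8, red, green, blue); there is no depth.
- calibration(name): a dict with "K" (3x3 intrinsics, pixels), "distortion" ([k1, k2, p1, p2, k3] as OpenCV has them; the pictures are not rectified), "extrinsics" (4x4, takes a point from world to camera coordinates). Camera axes: x right, y down, z forward; pixel columns grow to the right and rows downward; lengths in m; the calibration is good to about 2 mm. A picture is of the moment at which its call begins. calibration takes no time and is no camera call.
- hand_in(): hands the job in, once; it reports no verdict.
The state is a dict: "t": time; "joint_positions": joint angles; "joint_velocities": joint speeds; "effort": joint torques, N m; "ee_pos": TCP position; "tcp_rot": TCP orientation; "contact_force": force on the tool from outside, world axes, zero at the start; "torque": the same for the moment, N m; "grip_width": opening from 0.0 (shut) to 1.0 (fully open).
Only numpy, scipy, OpenCV 4.12 (cv2) and the standard library are available. Lean on these libraries where they do the work, as an engineer would, in place of code of your own. Each camera call takes 0.05 s, during which the arm holds its last target. There are 200 camera calls.

## Working session

There is one attempt and no reset: what is moved stays moved. The work goes in short steps, Python scripts to look and compute and a tool call to move; the robot and the scene stay as the last step left them, time stands still between calls to the robot, and variables do not carry over. Pictures are saved under pics/ and viewed, about 8 in all and at most 12, crops included, and the job is handed in when it is done.

Besides the shell and the picture viewer there is one more tool, called as name([rows], argument=value, ...), one row to a line, values as JSON. send_rows: Moves the arm, as the interface text tells. Its arguments: {"type":"object","properties":{"targets":{"type":"array","items":{"type":"object","properties":{"translation":{"type":"array","items":{"type":"number","minimum":-1,"maximum":1}},"rotation":{"type":"array","items":{"type":"number","minimum":-1,"maximum":1}},"claw":{"type":"number"}}}},"squeeze":{"type":"number"}},"required":["targets"]}

```bash
mkdir -p pics; ls; python3 - <<'E'
from plant import *
import cv2
for n in("scene","top"):
    cv2.imwrite(f"pics/{n}0.png",camera(n)[...,::-1]); print(n,{k:v for k,v in calibration(n).items()})
print(state())
E
```

```text
pics
scene {'K': array([[456.40946992,   0.        , 319.57990315],
       [  0.        , 456.40946992, 197.52028862],
       [  0.        ,   0.        ,   1.        ]]), 'distortion': array([-0.05165556,  0.        ,  0.        ,  0.        ,  0.        ]), 'extrinsics': array([[ 0.68216642,  0.73116026,  0.00732446, -0.42215366],
       [ 0.47233668, -0.43299536, -0.76773243, -0.13991276],
       [-0.55816399,  0.52718089, -0.6407287 ,  1.65077508],
       [ 0.        ,  0.        ,  0.        ,  1.        ]])}
top {'K': array([[377.3344325 ,   0.        , 315.20449607],
       [  0.        , 377.3344325 , 203.44034155],
       [  0.        ,   0.        ,   1.        ]]), 'distortion': array([-0.04245608,  0.        ,  0.        ,  0.        ,  0.        ]), 'extrinsics': array([[ 0.00644325, -0.99994   , -0.00885859,  0.04871346],
       [-0.99915709, -0.00607854, -0.04059758,  0.5248637 ],
       [ 0.0405413 ,  0.00911271, -0.99913631,  1.37909355],
       [ 0.        ,  0.        ,  0.        ,  1.        ]])}
{'t': 0.1, 'joint_positions': array([-1.02338583e+00,  2.55688722e-01,  1.07144046e-01, -3.71907496e-04,
       -1.42393726e+00, -2.84612683e-01]), 'joint_velocities': array([-0.00142475,  0.00089498,  0.00422508,  0.00070179, -0.00065103,
        0.00161212]), 'effort': array([-2.59269837e-03, -3.87603235e+01,  2.38474578e+01,  5.37819698e+00,
       -3.84229716e-03, -1.20545076e-05]), 'ee_pos': array([ 0.14281549, -0.53070389,  0.24749743]), 'tcp_rot': array([-0.2049295 ,  1.56128271,  0.20759133]), 'contact_force': array([-0.13371842,  0.0240679 ,  0.14874438]), 'torque': array([-0.00316658, -0.0459131 ,  0.03366466]), 'grip_width': 1.0007456106994594}
```

View pics/scene0.png

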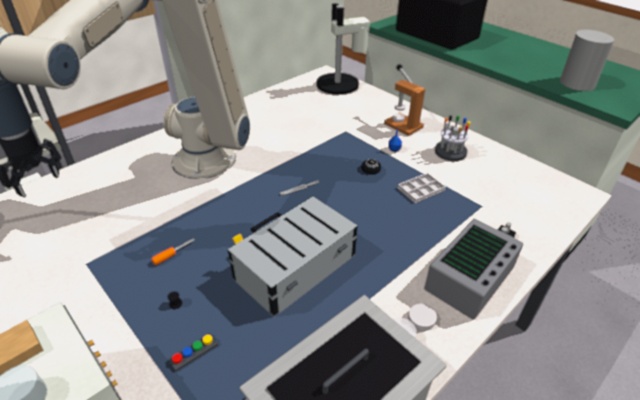

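View pics/top0.png

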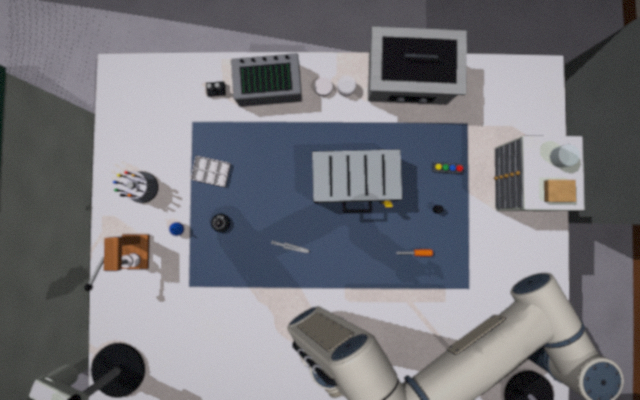

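```bash
cat > h.py <<'E'
from plant import *
import cv2, numpy as np
from scipy.spatial.transform import Rotation as R
def ray(n,px):
    c=calibration(n);E=c["extrinsics"]
    u=cv2.undistortPoints(np.array(px,float).reshape(-1,1,2),c["K"],c["distortion"]).reshape(-1,2)
    d=np.c_[u,np.ones(len(u))]@E[:3,:3]
    return -E[:3,:3].T@E[:3,3],d
def onz(n,px,z):
    o,d=ray(n,px); return o+d*((z-o[2])/d[:,2])[:,None]
def proj(n,P):
    c=calibration(n);E=c["extrinsics"]
    return cv2.projectPoints(np.array(P,float).reshape(-1,3),cv2.Rodrigues(E[:3,:3])[0],E[:3,3],c["K"],c["distortion"])[0].reshape(-1,2)
def tri(a,b):
    o1,d1=ray("top",a);o2,d2=ray("scene",b);d1,d2=d1[0],d2[0]
    s=np.linalg.lstsq(np.c_[d1,-d2],o2-o1,rcond=None)[0]
    p,q=o1+s[0]*d1,o2+s[1]*d2
    return (p+q)/2,np.linalg.norm(p-q)
def shot(f,n,box=None,s=1):
    im=camera(n)[...,::-1].copy()
    if box: im=im[box[1]:box[3],box[0]:box[2]]
    cv2.imwrite("pics/"+f,cv2.resize(im,None,fx=s,fy=s,interpolation=cv2.INTER_CUBIC))
E
python3 - <<'E'
from h import *
im=cv2.imread("pics/top0.png");hsv=cv2.cvtColor(im,cv2.COLOR_BGR2HSV)
m=((hsv[...,1]<50)&(hsv[...,2]>120)).astype(np.uint8);k=np.zeros_like(m);k[140:215,300:410]=1
m=cv2.morphologyEx(m*k,cv2.MORPH_CLOSE,np.ones((7,7)))
c=max(cv2.findContours(m,0,2)[0],key=cv2.contourArea)
r=cv2.minAreaRect(c);print(r)
b=cv2.boxPoints(r);P=onz("top",b,.117);print(P.round(4), P.mean(0),[np.linalg.norm(P[i]-P[i-1]) for i in range(4)])
y=cv2.inRange(hsv,(20,120,100),(35,255,255))
for c in cv2.findContours(y,0,2)[0]: print(cv2.boundingRect(c))
v=np.hstack([cv2.resize(im[130:230,290:420],(780,600),interpolation=2)]);cv2.imwrite("pics/top0c.png",v)
E
```

```text
((356.4571838378906, 174.54537963867188), (49.86079025268555, 88.37355041503906), 88.31531524658203)
[[ 0.7002  0.0647  0.117 ]
 [ 0.711  -0.2379  0.117 ]
 [ 0.54   -0.2422  0.117 ]
 [ 0.5293  0.0585  0.117 ]] [ 0.62011445 -0.08922495  0.117     ] [np.float64(0.1709569029280258), np.float64(0.30278819389600226), np.float64(0.17104200580523027), np.float64(0.30089957779828796)]
(384, 201, 9, 7)
(118, 175, 3, 1)
(435, 164, 7, 6)
```

View pics/top0c.png

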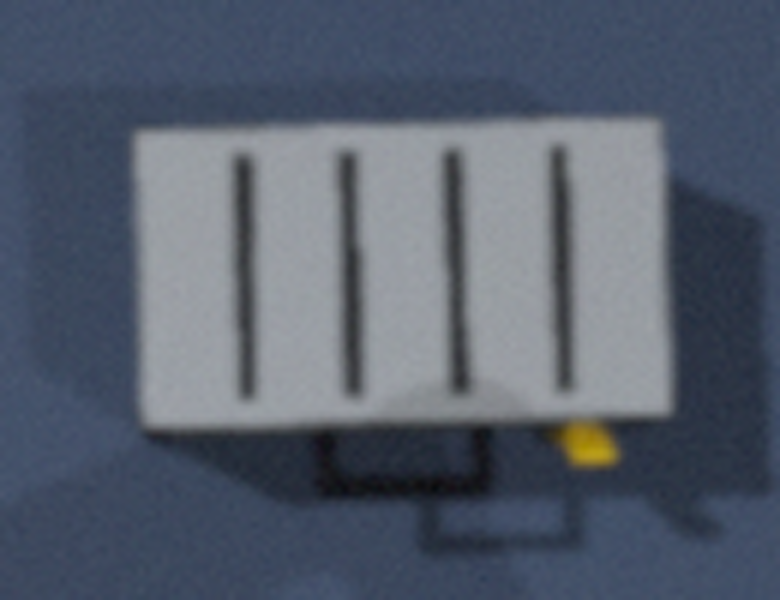

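```bash
cat >> h.py <<'E'
C0=np.array([.620,-.0892,0]);YAW=.034
Rc=R.from_euler("z",YAW)
def W(p): return Rc.apply(np.array(p,float)/1000)+C0
def tool(tilt=0,spin=0):
    "tool x = down, tilted forward by tilt (0=down, pi/2=case +x); spin: 0 -> jaws along case y, then rotated about case z first"
    b=R.from_matrix(np.array([[0,0,-1],[0,1,0],[1,0,0]]).T) if False else R.from_matrix(np.array([[0,0,1.],[0,1,0],[-1,0,0]]))
    return Rc*R.from_euler("y",-tilt)*R.from_euler("z",spin)*b
def go(p,rot):
    s=state();d=(np.array(p)-s["ee_pos"])/.2
    q=rot*R.from_rotvec(s["tcp_rot"]).inv()
    print("t",round(s["t"],2),"tcp",s["ee_pos"].round(4),"dT",d.round(3),"dR",(q.as_rotvec()/np.pi).round(4),"deg",round(np.degrees(q.magnitude()),1),"j",s["joint_positions"].round(2),"F",s["contact_force"].round(1))
E
python3 - <<'E'
from h import *
print(R.from_rotvec(state()["tcp_rot"]).as_matrix().round(2))
t=W([-101,-105,105]);print(t,proj("top",[t,W([-107,-105,120]),W([-121,0,90])]),proj("scene",t))
im=cv2.imread("pics/scene0.png");hsv=cv2.cvtColor(im,cv2.COLOR_BGR2HSV)
y=cv2.inRange(hsv,(20,120,100),(35,255,255))
for c in cv2.findContours(y,0,2)[0]:
    if cv2.contourArea(c)>8:print(cv2.boundingRect(c))
go(W([-101,-105,200]),tool())
E
```

```text
[[-0.   -0.26  0.97]
 [ 0.    0.97  0.26]
 [-1.    0.   -0.  ]]
[ 0.52262768 -0.19757265  0.105     ] [[387.63969446 203.32814022]
 [388.50951093 204.91340363]
 [356.83293212 210.10595091]] [[239.30254062 240.42721923]]
(202, 334, 11, 11)
(233, 234, 10, 10)
t 0.1 tcp [ 0.1428 -0.5307  0.2475] dT [ 1.899  1.666 -0.237] dR [-0.0005 -0.0001 -0.0728] deg 13.1 j [-1.02  0.26  0.11 -0.   -1.42 -0.28] F [-0.1  0.   0.1]
```

send_rows([
  {"translation": [0.18, 0.16, 0], "rotation": [0, 0, -0.0182], "claw": 0.6},
  {"translation": [0.18, 0.16, 0], "rotation": [0, 0, -0.0182], "claw": 0.6},
  {"translation": [0.18, 0.16, 0], "rotation": [0, 0, -0.0182], "claw": 0.6},
  {"translation": [0.18, 0.16, 0], "rotation": [0, 0, -0.0182], "claw": 0.6},
  {"translation": [0.18, 0.16, 0], "rotation": [0, 0, 0], "claw": 0.6},
  {"translation": [0.18, 0.16, 0], "rotation": [0, 0, 0], "claw": 0.6},
  {"translation": [0.18, 0.16, 0], "rotation": [0, 0, 0], "claw": 0.6},
  {"translation": [0.18, 0.16, 0], "rotation": [0, 0, 0], "claw": 0.6},
])

```text
t: 0.9
ee_pos: [0.4319, -0.2733, 0.2481]
tcp_rot: [-0.027, 1.571, 0.027]
contact_force: [0.4, -0.7, -0.1]
grip_width: 0.602
```

```bash
python3 - <<'E'
from h import *
go(W([-102,-105,108]),tool())
E
```

```text
t 0.9 tcp [ 0.4319 -0.2733  0.2481] dT [ 0.449  0.379 -0.7  ] dR [-0.0001 -0.0001 -0.0001] deg 0.0 j [-0.26  0.18  0.01 -0.   -1.4  -1.28] F [ 0.4 -0.7 -0.1]
```

send_rows([
  {"translation": [0.15, 0.126, 0], "rotation": [0, 0, 0], "claw": 0.6},
  {"translation": [0.15, 0.126, 0], "rotation": [0, 0, 0], "claw": 0.6},
  {"translation": [0.149, 0.127, 0], "rotation": [0, 0, 0], "claw": 0.6},
  {"translation": [0, 0, -0.18], "rotation": [0, 0, 0], "claw": 0.6},
  {"translation": [0, 0, -0.18], "rotation": [0, 0, 0], "claw": 0.6},
  {"translation": [0, 0, -0.17], "rotation": [0, 0, 0], "claw": 0.6},
  {"translation": [0, 0, -0.1], "rotation": [0, 0, 0], "claw": 0.6},
  {"translation": [0, 0, -0.07], "rotation": [0, 0, 0], "claw": 0.6},
])

```text
t: 1.7
ee_pos: [0.5194, -0.199, 0.1058]
tcp_rot: [-0.026, 1.574, 0.027]
contact_force: [-0.5, 0.4, 0.2]
grip_width: 0.6
```

send_rows([
  {"translation": [0, 0, 0], "rotation": [0, 0, 0], "claw": 0.2},
  {"translation": [0, 0, 0], "rotation": [0, 0, 0], "claw": 0.2},
  {"translation": [0, 0, 0], "rotation": [0, 0, 0], "claw": 0.2},
  {"translation": [0, 0, 0], "rotation": [0, 0, 0], "claw": 0.2},
  {"translation": [0, 0, 0], "rotation": [0, 0, 0], "claw": 0.2},
  {"translation": [0, 0, 0], "rotation": [0, 0, 0], "claw": 0.2},
  {"translation": [0, 0, 0], "rotation": [0, 0, 0], "claw": 0.2},
  {"translation": [0, 0, 0], "rotation": [0, 0, 0], "claw": 0.2},
], squeeze=25)

```text
t: 2.5
ee_pos: [0.5207, -0.1992, 0.1085]
tcp_rot: [-0.027, 1.57, 0.027]
contact_force: [-1.2, 2.3, -0.0]
grip_width: 0.275
```

```bash
python3 - <<'E'
from h import *
go(W([-102,-105,108]),tool())
print(state()["grip_width"])
a0=np.arctan2(102-92,108-38);r=np.hypot(10,70)
prev=W([-102,-105,108])
for th in np.arange(.15,1.36,.15):
    p=W([-92-r*np.sin(a0+th),-105,38+r*np.cos(a0+th)]);print(round(th,2),((p-prev)/.2).round(3),p.round(3));prev=p
E
```

```text
t 2.5 tcp [ 0.5207 -0.1992  0.1085] dT [ 0.005  0.008 -0.003] dR [-0.      0.0001 -0.    ] deg 0.0 j [-0.08  0.35 -0.12 -0.   -1.1  -1.45] F [-1.2  2.3 -0. ]
0.2753705692447523
0.15 [-0.052 -0.002 -0.011] [ 0.511 -0.198  0.106]
0.3 [-0.049 -0.002 -0.019] [ 0.501 -0.198  0.102]
0.45 [-0.046 -0.002 -0.026] [ 0.492 -0.199  0.097]
0.6 [-0.042 -0.001 -0.033] [ 0.484 -0.199  0.09 ]
0.75 [-0.036 -0.001 -0.039] [ 0.477 -0.199  0.082]
0.9 [-0.03  -0.001 -0.044] [ 0.471 -0.199  0.074]
1.05 [-0.023 -0.001 -0.048] [ 0.466 -0.199  0.064]
1.2 [-0.016 -0.001 -0.051] [ 0.463 -0.2    0.054]
1.35 [-0.008 -0.    -0.052] [ 0.461 -0.2    0.044]
```

send_rows([
  {"translation": [-0.052, -0.002, -0.011], "rotation": [0, 0, 0], "claw": 0.2},
  {"translation": [-0.049, -0.002, -0.019], "rotation": [0, 0, 0], "claw": 0.2},
  {"translation": [-0.046, -0.002, -0.026], "rotation": [0, 0, 0], "claw": 0.2},
  {"translation": [-0.042, -0.001, -0.033], "rotation": [0, 0, 0], "claw": 0.2},
  {"translation": [-0.036, -0.001, -0.039], "rotation": [0, 0, 0], "claw": 0.2},
  {"translation": [-0.03, -0.001, -0.044], "rotation": [0, 0, 0], "claw": 0.2},
  {"translation": [-0.023, -0.001, -0.048], "rotation": [0, 0, 0], "claw": 0.2},
  {"translation": [-0.016, -0.001, -0.051], "rotation": [0, 0, 0], "claw": 0.2},
])

```text
t: 3.3
ee_pos: [0.4622, -0.2013, 0.0553]
tcp_rot: [-0.027, 1.568, 0.027]
contact_force: [-3.0, 6.0, 6.2]
grip_width: 0.275
```

send_rows([
  {"translation": [0, 0, 0], "rotation": [0, 0, 0], "claw": 0.2},
  {"translation": [0, 0, 0], "rotation": [0, 0, 0], "claw": 0.5},
  {"translation": [0, 0, 0], "rotation": [0, 0, 0], "claw": 0.5},
  {"translation": [0, 0, 0], "rotation": [0, 0, 0], "claw": 0.5},
  {"translation": [0, 0, 0.1], "rotation": [0, 0, 0], "claw": 0.5},
  {"translation": [0, 0, 0.2], "rotation": [0, 0, 0], "claw": 0.5},
  {"translation": [0, 0, 0.2], "rotation": [0, 0, 0], "claw": 0.5},
  {"translation": [0, 0, 0.2], "rotation": [0, 0, 0], "claw": 0.5},
])

```text
t: 4.1
ee_pos: [0.4617, -0.2018, 0.1959]
tcp_rot: [-0.027, 1.571, 0.026]
contact_force: [1.4, 0.3, -0.1]
grip_width: 0.5
```

```bash
python3 - <<'E'
from h import *
im=camera("scene")[...,::-1];hsv=cv2.cvtColor(im,cv2.COLOR_BGR2HSV)
y=cv2.inRange(hsv,(20,120,100),(35,255,255))
for c in cv2.findContours(y,0,2)[0]:
    if cv2.contourArea(c)>8:print(cv2.boundingRect(c))
im=camera("top")[...,::-1];hsv=cv2.cvtColor(im,cv2.COLOR_BGR2HSV)
y=cv2.inRange(hsv,(20,120,100),(35,255,255))
for c in cv2.findContours(y,0,2)[0]:
    if cv2.contourArea(c)>8:print('top',cv2.boundingRect(c))
r=68;a=.134+1.2
p=W([-92-r*np.sin(a),-105,38+r*np.cos(a)]);print(proj("scene",p),proj("top",p))
# handle grasp: bar orientation: jaws in case xz plane
for sp in(np.pi/2,-np.pi/2): go(W([-121,0,180]),tool(0,sp)); go(W([-121,0,180]),tool(.5,sp))
E
```

```text
(202, 334, 11, 11)
(222, 237, 14, 11)
top (435, 164, 7, 6)
[[228.6013812  242.98474895]] [[385.58203616 219.92211039]]
t 4.2 tcp [ 0.465  -0.2029  0.2005] dT [ 0.17   0.548 -0.102] dR [-0.0019  0.0038  0.4998] deg 90.0 j [-0.1   0.18 -0.11  0.   -1.27 -1.44] F [-0.1  0.6 -0.1]
t 4.2 tcp [ 0.465  -0.2029  0.2005] dT [ 0.17   0.548 -0.102] dR [-0.1221 -0.1252  0.4877] deg 93.3 j [-0.1   0.18 -0.11  0.   -1.27 -1.44] F [-0.1  0.6 -0.1]
t 4.2 tcp [ 0.465  -0.2029  0.2005] dT [ 0.17   0.548 -0.102] dR [ 0.0038  0.0019 -0.5002] deg 90.0 j [-0.1   0.18 -0.11  0.   -1.27 -1.44] F [-0.1  0.6 -0.1]
t 4.2 tcp [ 0.465  -0.2029  0.2005] dT [ 0.17   0.548 -0.102] dR [ 0.1327 -0.1186 -0.4877] deg 93.5 j [-0.1   0.18 -0.11  0.   -1.27 -1.44] F [-0.1  0.6 -0.1]
```

send_rows([
  {"translation": [0.02, 0.06, 0], "rotation": [0, 0, 0.0455], "claw": 0.3},
  {"translation": [0.02, 0.06, 0], "rotation": [0, 0, 0.0455], "claw": 0.3},
  {"translation": [0.02, 0.06, 0], "rotation": [0, 0, 0.0455], "claw": 0.3},
  {"translation": [0.02, 0.06, 0], "rotation": [0, 0, 0.0455], "claw": 0.3},
  {"translation": [0.02, 0.06, 0], "rotation": [0, 0, 0.0455], "claw": 0.3},
  {"translation": [0.02, 0.06, 0], "rotation": [0, 0, 0.0455], "claw": 0.3},
  {"translation": [0.02, 0.06, 0], "rotation": [0, 0, 0.0455], "claw": 0.3},
  {"translation": [0.02, 0.06, 0], "rotation": [0, 0, 0.0455], "claw": 0.3},
])

```text
t: 5.0
ee_pos: [0.494, -0.1052, 0.1938]
tcp_rot: [-0.919, 1.368, 0.919]
contact_force: [-0.5, 0.6, -0.0]
grip_width: 0.299
```

send_rows([
  {"translation": [0.01, 0.06, 0], "rotation": [0, 0, 0.0455], "claw": 0.3},
  {"translation": [0, 0, 0], "rotation": [0, 0, 0.0455], "claw": 0.3},
  {"translation": [0, 0, 0], "rotation": [0, 0, 0.045], "claw": 0.3},
  {"translation": [0, 0, -0.1], "rotation": [0, 0, 0], "claw": 0.3},
  {"translation": [0, 0, -0.1], "rotation": [0, 0, 0], "claw": 0.3},
  {"translation": [0, 0, 0], "rotation": [0, 0, 0], "claw": 0.3},
  {"translation": [0, 0, 0], "rotation": [0, 0, 0], "claw": 0.3},
  {"translation": [0, 0, 0], "rotation": [0, 0, 0], "claw": 0.3},
])

```text
t: 5.8
ee_pos: [0.4967, -0.0937, 0.1552]
tcp_rot: [-1.236, 1.192, 1.233]
contact_force: [-0.3, -0.2, 0.1]
grip_width: 0.298
```

```bash
python3 - <<'E'
from h import *
go(W([-121,0,88]),tool(0,np.pi/2))
shot("s1.png","scene",(180,100,400,300),3)
E
```

```text
t 5.8 tcp [ 0.4967 -0.0937  0.1552] dT [ 0.012  0.002 -0.336] dR [ 0.0001  0.0006 -0.0001] deg 0.1 j [ 0.12  0.22 -0.19  0.   -1.17 -0.09] F [-0.3 -0.2  0.1]
```

View pics/s1.png

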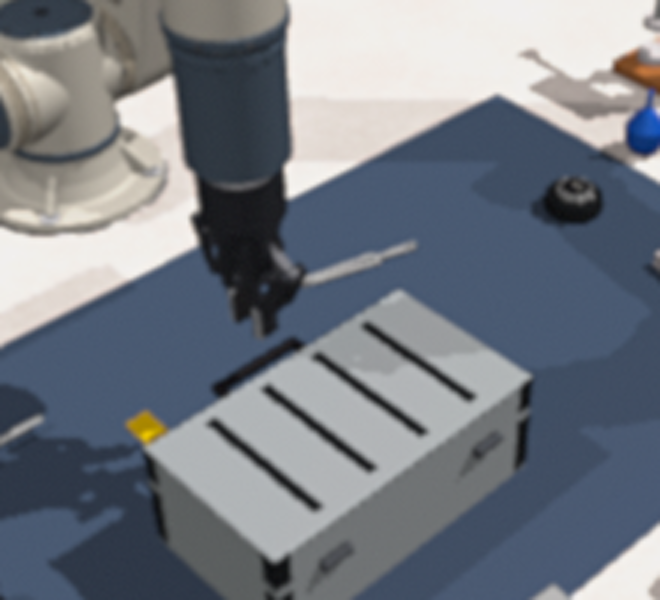

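The picture shows the latch flipped out (yellow at crop 147,427) and the gripper above the handle (crop 258,360). Descending to grip the bar.

send_rows([
  {"translation": [0.012, 0, -0.1], "rotation": [0, 0, 0], "claw": 0.3},
  {"translation": [0, 0, -0.1], "rotation": [0, 0, 0], "claw": 0.3},
  {"translation": [0, 0, -0.1], "rotation": [0, 0, 0], "claw": 0.3},
  {"translation": [0, 0, -0.036], "rotation": [0, 0, 0], "claw": 0.3},
  {"translation": [0, 0, 0], "rotation": [0, 0, 0], "claw": 0.3},
  {"translation": [0, 0, 0], "rotation": [0, 0, 0], "claw": 0.05},
  {"translation": [0, 0, 0], "rotation": [0, 0, 0], "claw": 0.05},
  {"translation": [0, 0, 0], "rotation": [0, 0, 0], "claw": 0.05},
], squeeze=25)

```text
t: 6.65
ee_pos: [0.4951, -0.0942, 0.0892]
tcp_rot: [-1.233, 1.198, 1.238]
contact_force: [-16.7, 2.8, 23.0]
grip_width: 0.132
```

```bash
python3 - <<'E'
from h import *
s=state();print(s["grip_width"]*85)
go(W([-121,0,88]),tool(0,np.pi/2))
a0=np.arctan2(15,206);r=.2066
prev=None
N=24
for i in range(N+1):
    th=i*1.6/N
    p=W([85-206.6*np.cos(a0+th),0,75+206.6*np.sin(a0+th)])
    if i:print(i,((p-prev)/.2).round(3),p.round(3))
    prev=p
E
```

```text
11.204415717929637
t 6.65 tcp [ 0.4951 -0.0942  0.0892] dT [ 0.02   0.004 -0.006] dR [ 0.0004 -0.0017 -0.0001] deg 0.3 j [ 0.12  0.28 -0.29  0.   -1.01 -0.09] F [-16.7   2.8  23. ]
1 [0.007 0.    0.068] [ 0.5   -0.093  0.104]
2 [0.012 0.    0.068] [ 0.503 -0.093  0.117]
3 [0.016 0.001 0.067] [ 0.506 -0.093  0.131]
4 [0.021 0.001 0.066] [ 0.51  -0.093  0.144]
5 [0.025 0.001 0.064] [ 0.515 -0.093  0.157]
6 [0.029 0.001 0.062] [ 0.521 -0.093  0.169]
7 [0.033 0.001 0.06 ] [ 0.528 -0.092  0.181]
8 [0.037 0.001 0.058] [ 0.535 -0.092  0.193]
9 [0.041 0.001 0.055] [ 0.543 -0.092  0.204]
10 [0.045 0.002 0.052] [ 0.552 -0.091  0.214]
11 [0.048 0.002 0.049] [ 0.562 -0.091  0.224]
12 [0.051 0.002 0.046] [ 0.572 -0.091  0.233]
13 [0.054 0.002 0.042] [ 0.583 -0.09   0.242]
14 [0.057 0.002 0.039] [ 0.594 -0.09   0.25 ]
15 [0.059 0.002 0.035] [ 0.606 -0.09   0.256]
16 [0.062 0.002 0.031] [ 0.619 -0.089  0.263]
17 [0.063 0.002 0.027] [ 0.631 -0.089  0.268]
18 [0.065 0.002 0.022] [ 0.644 -0.088  0.272]
19 [0.066 0.002 0.018] [ 0.658 -0.088  0.276]
20 [0.067 0.002 0.014] [ 0.671 -0.087  0.279]
21 [0.068 0.002 0.009] [ 0.685 -0.087  0.281]
22 [0.069 0.002 0.004] [ 0.698 -0.087  0.281]
23 [ 0.069  0.002 -0.   ] [ 0.712 -0.086  0.281]
24 [ 0.069  0.002 -0.005] [ 0.726 -0.086  0.281]
```

send_rows([
  {"translation": [0.0, 0, 0.068], "rotation": [0, -0.0066, 0], "claw": 0.05},
  {"translation": [0.005, 0, 0.068], "rotation": [0, -0.0066, 0], "claw": 0.05},
  {"translation": [0.01, 0.001, 0.067], "rotation": [0, -0.0066, 0], "claw": 0.05},
  {"translation": [0.02, 0.001, 0.066], "rotation": [0, -0.0066, 0], "claw": 0.05},
  {"translation": [0.025, 0.001, 0.064], "rotation": [0, -0.0066, 0], "claw": 0.05},
  {"translation": [0.029, 0.001, 0.062], "rotation": [0, -0.0066, 0], "claw": 0.05},
  {"translation": [0.033, 0.001, 0.06], "rotation": [0, -0.0066, 0], "claw": 0.05},
  {"translation": [0.037, 0.001, 0.058], "rotation": [0, -0.0066, 0], "claw": 0.05},
])

```text
t: 7.45
ee_pos: [0.5266, -0.093, 0.1897]
tcp_rot: [-1.307, 1.077, 1.113]
contact_force: [-14.1, -2.6, 2.9]
grip_width: 0.126
```

```bash
python3 - <<'E'
from h import *
s=state();print(s["grip_width"]*85)
go(W([85-206.6*np.cos(.533+.0727),0,75+206.6*np.sin(.533+.0727)]),tool(.166,np.pi/2))
shot("s2.png","scene",(180,100,400,300),3)
E
```

```text
10.721691312898471
t 7.45 tcp [ 0.5266 -0.093   0.1897] dT [0.043 0.005 0.015] dR [ 0.0021 -0.002   0.0004] deg 0.5 j [ 0.13  0.15 -0.2   0.03 -1.07 -0.11] F [-14.1  -2.6   2.9]
```

View pics/s2.png

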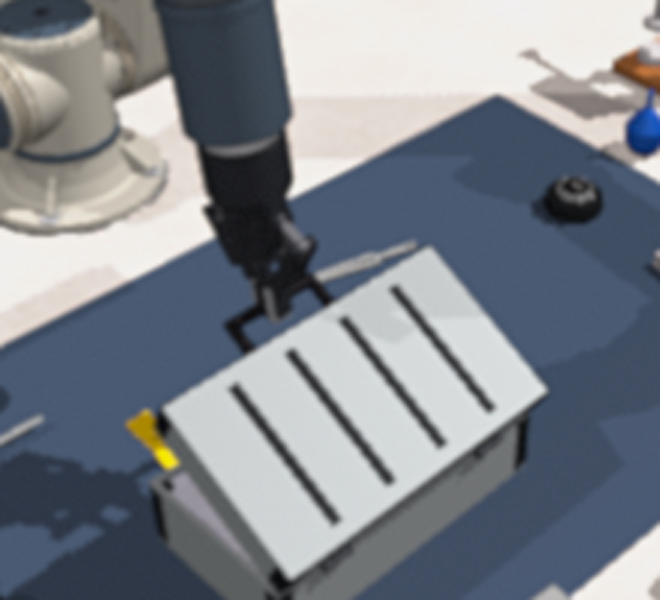

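The lid is about 0.5 rad open, and the bar is still held (crop 275,295). Continuing along the arc.

send_rows([
  {"translation": [0.036, 0.001, 0.055], "rotation": [0, -0.0066, 0], "claw": 0.05},
  {"translation": [0.042, 0.002, 0.052], "rotation": [0, -0.0066, 0], "claw": 0.05},
  {"translation": [0.046, 0.002, 0.049], "rotation": [0, -0.0066, 0], "claw": 0.05},
  {"translation": [0.051, 0.002, 0.046], "rotation": [0, -0.0066, 0], "claw": 0.05},
  {"translation": [0.054, 0.002, 0.042], "rotation": [0, -0.0066, 0], "claw": 0.05},
  {"translation": [0.057, 0.002, 0.039], "rotation": [0, -0.0066, 0], "claw": 0.05},
  {"translation": [0.059, 0.002, 0.035], "rotation": [0, -0.0066, 0], "claw": 0.05},
  {"translation": [0.062, 0.002, 0.031], "rotation": [0, -0.0066, 0], "claw": 0.05},
])

```text
t: 8.3
ee_pos: [0.6117, -0.0903, 0.2625]
tcp_rot: [-1.379, 0.947, 0.978]
contact_force: [-3.2, -5.4, -1.5]
grip_width: 0.131
```

```bash
python3 - <<'E'
from h import *
s=state();print(s["grip_width"]*85)
go(W([85-206.6*np.cos(1.067+.0727),0,75+206.6*np.sin(1.067+.0727)]),tool(.332,np.pi/2))
E
```

```text
11.158218568188857
t 8.3 tcp [ 0.6117 -0.0903  0.2625] dT [0.035 0.005 0.001] dR [0.004  0.0011 0.0007] deg 0.8 j [ 0.13  0.17 -0.03  0.05 -1.04 -0.12] F [-3.2 -5.4 -1.5]
```

send_rows([
  {"translation": [0.063, 0.002, 0.027], "rotation": [0, -0.0066, 0], "claw": 0.05},
  {"translation": [0.065, 0.002, 0.022], "rotation": [0, -0.0066, 0], "claw": 0.05},
  {"translation": [0.066, 0.002, 0.018], "rotation": [0, -0.0066, 0], "claw": 0.05},
  {"translation": [0.067, 0.002, 0.014], "rotation": [0, -0.0066, 0], "claw": 0.05},
  {"translation": [0.068, 0.002, 0.009], "rotation": [0, -0.0066, 0], "claw": 0.05},
  {"translation": [0.069, 0.002, 0.004], "rotation": [0, -0.0066, 0], "claw": 0.05},
  {"translation": [0.069, 0.002, 0], "rotation": [0, -0.0066, 0], "claw": 0.05},
  {"translation": [0.069, 0.002, -0.003], "rotation": [0, -0.0066, 0], "claw": 0.05},
])

```text
t: 9.1
ee_pos: [0.72, -0.0866, 0.2794]
tcp_rot: [-1.436, 0.822, 0.849]
contact_force: [-2.8, -3.3, 2.1]
grip_width: 0.13
```

send_rows([
  {"translation": [0, 0, 0], "rotation": [0, 0, 0], "claw": 0.05},
  {"translation": [0, 0, 0], "rotation": [0, 0, 0], "claw": 0.05},
  {"translation": [0, 0, 0], "rotation": [0, 0, 0], "claw": 0.05},
  {"translation": [0, 0, 0], "rotation": [0, 0, 0], "claw": 0.05},
  {"translation": [0, 0, 0], "rotation": [0, 0, 0], "claw": 0.05},
  {"translation": [0, 0, 0], "rotation": [0, 0, 0], "claw": 0.05},
  {"translation": [0, 0, 0], "rotation": [0, 0, 0], "claw": 0.05},
  {"translation": [0, 0, 0], "rotation": [0, 0, 0], "claw": 0.05},
])

```text
t: 9.9
ee_pos: [0.7202, -0.0866, 0.2793]
tcp_rot: [-1.436, 0.822, 0.849]
contact_force: [3.0, -6.3, -0.5]
grip_width: 0.127
```

```bash
python3 - <<'E'
from h import *
s=state();print(s["grip_width"]*85)
g=s["ee_pos"]-R.from_rotvec(s["tcp_rot"]).apply([.002,0,0])
c=Rc.inv().apply(g-C0)*1000;print("bar case",c.round(1),"lid angle",np.arctan2(c[2]-75,85-c[0])-.0727, "r",np.hypot(c[2]-75,85-c[0]))
go(W([85-206.6*np.cos(1.6+.0727),0,75+206.6*np.sin(1.6+.0727)]),tool(.5,np.pi/2))
shot("s3.png","scene",(180,70,400,270),3)
E
```

```text
10.766410035953738
bar case [ 99.3  -0.7 281. ] lid angle 1.5674501972454908 r 206.53235055307806
t 9.9 tcp [ 0.7202 -0.0866  0.2793] dT [0.029 0.005 0.006] dR [0.0054 0.0008 0.0014] deg 1.0 j [ 0.12  0.28  0.08  0.08 -0.88 -0.12] F [ 3.  -6.3 -0.5]
```

View pics/s3.png

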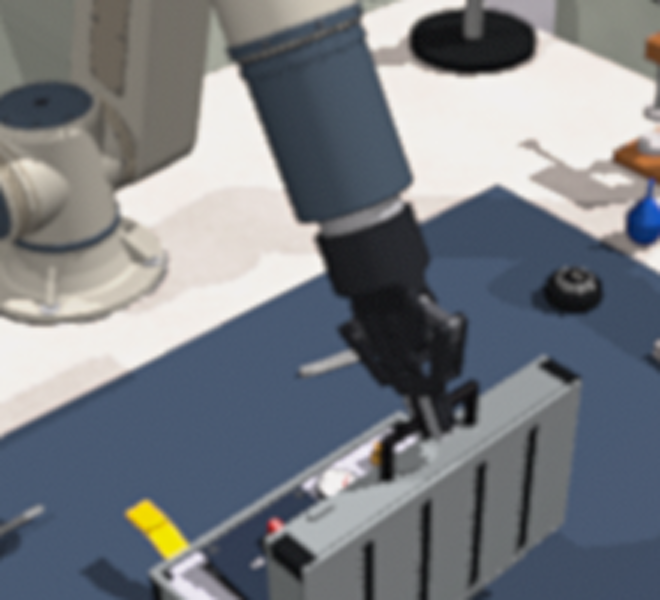

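The lid stands at about 1.57 rad and the red fastener is just visible behind it (crop 275,525). Releasing and retreating to the left-front to give the top camera a view.

send_rows([
  {"translation": [0, 0, 0], "rotation": [0, 0, 0], "claw": 0.3},
  {"translation": [0, 0, 0], "rotation": [0, 0, 0], "claw": 0.3},
  {"translation": [0, 0, 0], "rotation": [0, 0, 0], "claw": 0.3},
  {"translation": [-0.05, 0, 0.09], "rotation": [0, 0, 0], "claw": 0.3},
  {"translation": [-0.096, 0, 0.176], "rotation": [0, 0, 0], "claw": 0.3},
  {"translation": [-0.2, 0.05, 0.05], "rotation": [0, 0.03, 0], "claw": 0.3},
  {"translation": [-0.2, 0.1, 0], "rotation": [0, 0.03, 0], "claw": 0.3},
  {"translation": [-0.2, 0.1, 0], "rotation": [0, 0.03, 0], "claw": 0.3},
])

```text
t: 10.75
ee_pos: [0.568, -0.0355, 0.3419]
tcp_rot: [-1.329, 1.037, 1.073]
contact_force: [0.2, 1.2, -1.2]
grip_width: 0.298
```

send_rows([
  {"translation": [-0.2, 0.1, 0], "rotation": [0, 0.03, 0], "claw": 0.3},
  {"translation": [-0.2, 0.1, 0], "rotation": [0, 0.03, 0], "claw": 0.3},
  {"translation": [-0.2, 0.1, 0], "rotation": [0, 0.03, 0], "claw": 0.3},
  {"translation": [-0.2, 0.1, 0], "rotation": [0, 0.03, 0], "claw": 0.3},
  {"translation": [0, 0.1, 0], "rotation": [0, 0, 0], "claw": 0.3},
  {"translation": [0, 0.1, 0], "rotation": [0, 0, 0], "claw": 0.3},
  {"translation": [0, 0, 0], "rotation": [0, 0, 0], "claw": 0.3},
  {"translation": [0, 0, 0], "rotation": [0, 0, 0], "claw": 0.3},
])

```text
t: 11.55
ee_pos: [0.4095, 0.0842, 0.3407]
tcp_rot: [-1.152, 1.309, 1.356]
contact_force: [0.9, -0.7, 0.7]
grip_width: 0.3
```

```bash
python3 - <<'E'
from h import *
print(W([-16.2,-55,98.6]),proj("top",W([-16.2,-55,98.6])))
go(W([-16.2,-55,150]),tool(-.16,np.pi/2+1.2))
shot("t4.png","top",(290,120,430,225),5.7)
E
```

```text
[ 0.605679   -0.14471891  0.0986    ] [[371.99480604 179.32307958]]
t 11.55 tcp [0.4095 0.0842 0.3407] dT [ 0.981 -1.144 -0.954] dR [0.0596 0.0005 0.3767] deg 68.6 j [ 0.51  0.09  0.16 -0.08 -1.78 -0.49] F [ 0.9 -0.7  0.7]
```

View pics/t4.png

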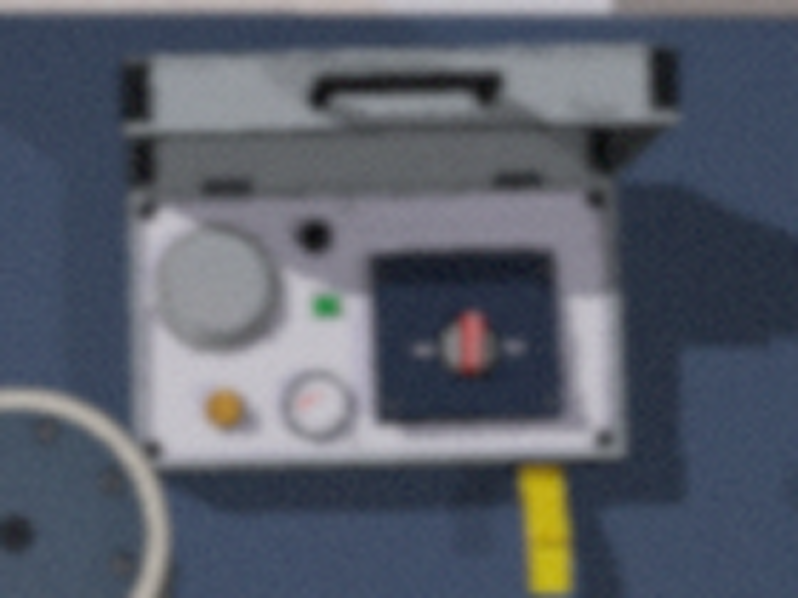

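The lid is upright and the wing (crop 470,343) runs nearly perpendicular to the white marks (425,349 and 515,346). Measuring the wing's angle.

```bash
cat >> h.py <<'E'
def wing(zc=.105):
    acc=[]
    for _ in range(4):
        im=cv2.resize(camera("top")[120:225,290:430,::-1],None,fx=6,fy=6,interpolation=cv2.INTER_CUBIC).astype(int)
        s=im[...,2]-(im[...,0]+im[...,1])/2; s[:,:420]=0; s[:300]=0; s[430:]=0
        s[:, 540:]=0
        acc.append(s)
    s=np.mean(acc,0);m=(s>45)
    y,x=np.nonzero(m);P=onz("top",np.c_[(x+.5)/6-.5+290,(y+.5)/6-.5+120],zc)[:,:2]
    w=s[m];c=np.average(P,axis=0,weights=w);ev,V=np.linalg.eigh(np.cov(P.T,aweights=w));v=V[:,1]
    if v[1]<0:v=-v
    print("wing c",c.round(4),"phi rel case y",np.arctan2(-v[0],v[1])-YAW,"sig",np.sqrt(ev)*1000)
E
python3 - <<'E'
from h import *
wing()
E
```

```text
wing c [ 0.6049 -0.1441] phi rel case y 1.4986356369784257 sig [3.03784204 8.66537903]
```

```bash
python3 - <<'E'
from h import *
go(W([-8,-55,150]),tool(-.16,np.pi/2+1.48))
E
```

```text
t 11.8 tcp [0.4095 0.0834 0.3407] dT [ 1.022 -1.139 -0.954] dR [0.0741 0.0007 0.4653] deg 84.8 j [ 0.51  0.09  0.16 -0.08 -1.78 -0.49] F [-0.1 -0.6  0.5]
```

send_rows([
  {"translation": [0.1, -0.12, 0], "rotation": [0.0067, 0.0001, 0.0423], "claw": 0.3},
  {"translation": [0.1, -0.12, 0], "rotation": [0.0067, 0.0001, 0.0423], "claw": 0.3},
  {"translation": [0.1, -0.12, 0], "rotation": [0.0067, 0.0001, 0.0423], "claw": 0.3},
  {"translation": [0.1, -0.12, -0.05], "rotation": [0.0067, 0.0001, 0.0423], "claw": 0.3},
  {"translation": [0.1, -0.12, -0.1], "rotation": [0.0067, 0.0001, 0.0423], "claw": 0.3},
  {"translation": [0.1, -0.12, -0.1], "rotation": [0.0067, 0.0001, 0.0423], "claw": 0.3},
  {"translation": [0.1, -0.12, -0.1], "rotation": [0.0067, 0.0001, 0.0423], "claw": 0.3},
  {"translation": [0.1, -0.12, -0.1], "rotation": [0.0067, 0.0001, 0.0423], "claw": 0.3},
])

```text
t: 12.6
ee_pos: [0.5701, -0.1097, 0.2498]
tcp_rot: [-1.82, 0.501, 2.138]
contact_force: [-0.4, 0.1, 0.9]
grip_width: 0.295
```

send_rows([
  {"translation": [0.1, -0.1, -0.1], "rotation": [0.0067, 0.0001, 0.0423], "claw": 0.3},
  {"translation": [0.1, -0.08, -0.1], "rotation": [0.0067, 0.0001, 0.0423], "claw": 0.3},
  {"translation": [0.022, 0, -0.1], "rotation": [0.0067, 0.0001, 0.0423], "claw": 0.3},
  {"translation": [0, 0, -0.1], "rotation": [0, 0, 0], "claw": 0.3},
  {"translation": [0, 0, 0], "rotation": [0, 0, 0], "claw": 0.3},
  {"translation": [0, 0, 0], "rotation": [0, 0, 0], "claw": 0.3},
  {"translation": [0, 0, 0], "rotation": [0, 0, 0], "claw": 0.3},
  {"translation": [0, 0, 0], "rotation": [0, 0, 0], "claw": 0.3},
])

```text
t: 13.4
ee_pos: [0.6144, -0.1442, 0.1723]
tcp_rot: [-2.02, 0.075, 2.364]
contact_force: [0.4, 0.4, 0.3]
grip_width: 0.301
```

```bash
python3 - <<'E'
from h import *
go(W([-14.8,-55,108.5]),tool(-.16,np.pi/2+1.48))
E
```

```text
t 13.4 tcp [ 0.6144 -0.1442  0.1723] dT [-0.037 -0.002 -0.319] dR [ 0.0006  0.0009 -0.0003] deg 0.2 j [ 0.02  0.55  0.35  0.   -1.53  1.49] F [0.4 0.4 0.3]
```

Orientation is right. Descending and pinching.

send_rows([
  {"translation": [-0.012, -0.001, -0.1], "rotation": [0, 0, 0], "claw": 0.3},
  {"translation": [-0.012, -0.001, -0.1], "rotation": [0, 0, 0], "claw": 0.3},
  {"translation": [-0.01, 0, -0.08], "rotation": [0, 0, 0], "claw": 0.3},
  {"translation": [-0.003, 0, -0.039], "rotation": [0, 0, 0], "claw": 0.3},
  {"translation": [0, 0, 0], "rotation": [0, 0, 0], "claw": 0.3},
  {"translation": [0, 0, 0], "rotation": [0, 0, 0], "claw": 0.02},
  {"translation": [0, 0, 0], "rotation": [0, 0, 0], "claw": 0.02},
  {"translation": [0, 0, 0], "rotation": [0, 0, 0], "claw": 0.02},
], squeeze=25)

```text
t: 14.2
ee_pos: [0.6071, -0.1463, 0.1083]
tcp_rot: [-2.019, 0.078, 2.366]
contact_force: [-0.3, -5.3, -0.4]
grip_width: 0.095
```

```bash
python3 - <<'E'
from h import *
print(state()["grip_width"]*85,state()["torque"])
p=W([-14.8,-55,108.5])
go(p,tool(-.16,np.pi/2+1.48)); go(p,tool(-.16,np.pi/2))
E
```

```text
8.109851986467307 [-1.75411719 -0.56063972  0.27948881]
t 14.2 tcp [ 0.6071 -0.1463  0.1083] dT [0.    0.008 0.001] dR [ 0.0014  0.0006 -0.0002] deg 0.3 j [ 0.02  0.57  0.22  0.01 -1.38  1.49] F [-0.3 -5.3 -0.4]
t 14.2 tcp [ 0.6071 -0.1463  0.1083] dT [0.    0.008 0.001] dR [-0.0735 -0.0032 -0.4653] deg 84.8 j [ 0.02  0.57  0.22  0.01 -1.38  1.49] F [-0.3 -5.3 -0.4]
```

send_rows([
  {"translation": [0, -0.006, 0], "rotation": [-0.0074, -0.0003, -0.0465], "claw": 0.02},
  {"translation": [0, 0, 0], "rotation": [-0.0074, -0.0003, -0.0465], "claw": 0.02},
  {"translation": [0, 0, 0], "rotation": [-0.0074, -0.0003, -0.0465], "claw": 0.02},
  {"translation": [0, 0, 0], "rotation": [-0.0074, -0.0003, -0.0465], "claw": 0.02},
  {"translation": [0, 0, 0], "rotation": [-0.0074, -0.0003, -0.0465], "claw": 0.02},
  {"translation": [0, 0, 0], "rotation": [-0.0074, -0.0003, -0.0465], "claw": 0.02},
  {"translation": [0, 0, 0], "rotation": [-0.0074, -0.0003, -0.0465], "claw": 0.02},
  {"translation": [0, 0, 0], "rotation": [-0.0074, -0.0003, -0.0465], "claw": 0.02},
])

```text
t: 15.0
ee_pos: [0.6046, -0.1499, 0.1086]
tcp_rot: [-1.351, 1.148, 1.579]
contact_force: [-7.2, -11.4, 2.7]
grip_width: 0.094
```

send_rows([
  {"translation": [0, 0, 0], "rotation": [-0.0074, -0.0003, -0.0465], "claw": 0.02},
  {"translation": [0, 0, 0], "rotation": [-0.0074, -0.0003, -0.0465], "claw": 0.02},
  {"translation": [0, 0, 0], "rotation": [0, 0, 0], "claw": 0.02},
  {"translation": [0, 0, 0], "rotation": [0, 0, 0], "claw": 0.02},
  {"translation": [0, 0, 0], "rotation": [0, 0, 0], "claw": 0.02},
  {"translation": [0, 0, 0], "rotation": [0, 0, 0], "claw": 0.02},
  {"translation": [0, 0, 0], "rotation": [0, 0, 0], "claw": 0.02},
  {"translation": [0, 0, 0], "rotation": [0, 0, 0], "claw": 0.02},
])

```text
t: 15.8
ee_pos: [0.6035, -0.1501, 0.1088]
tcp_rot: [-1.157, 1.32, 1.352]
contact_force: [-9.7, -11.3, 4.4]
grip_width: 0.095
```

```bash
python3 - <<'E'
from h import *
print(state()["grip_width"]*85,state()["torque"])
p=W([-14.8,-55,108.5])
go(p,tool(-.16,np.pi/2))
E
```

```text
8.039635780894708 [-3.98392924  3.07085864  0.57716202]
t 15.8 tcp [ 0.6035 -0.1501  0.1088] dT [ 0.018  0.027 -0.001] dR [ 0.0017 -0.0016 -0.    ] deg 0.4 j [ 0.01  0.57  0.22  0.01 -1.38  0.02] F [ -9.7 -11.3   4.4]
```

send_rows([
  {"translation": [0, 0, 0], "rotation": [0, 0, 0], "claw": 0.3},
  {"translation": [0, 0, 0], "rotation": [0, 0, 0], "claw": 0.3},
  {"translation": [0, 0, 0], "rotation": [0, 0, 0], "claw": 0.3},
  {"translation": [0.02, 0, 0.1], "rotation": [0, 0, 0], "claw": 0.3},
  {"translation": [0.02, 0, 0.15], "rotation": [0, 0, 0], "claw": 0.3},
  {"translation": [0, 0, 0.2], "rotation": [0, 0, -0.0455], "claw": 0},
  {"translation": [-0.1, 0.1, 0.2], "rotation": [0, 0, -0.0455], "claw": 0},
  {"translation": [-0.15, 0.15, 0.1], "rotation": [0, 0, -0.0455], "claw": 0},
])

```text
t: 16.6
ee_pos: [0.5661, -0.0959, 0.2597]
tcp_rot: [-0.811, 1.456, 1.026]
contact_force: [0.3, 2.0, 1.0]
grip_width: 0.001
```

send_rows([
  {"translation": [-0.15, 0.15, 0], "rotation": [0, 0, -0.0455], "claw": 0},
  {"translation": [-0.15, 0.15, 0], "rotation": [0, 0, -0.0455], "claw": 0},
  {"translation": [-0.15, 0.15, 0], "rotation": [0, 0, -0.0455], "claw": 0},
  {"translation": [-0.15, 0.15, 0], "rotation": [0, 0, -0.0455], "claw": 0},
  {"translation": [0, 0.15, 0], "rotation": [0, 0, -0.0455], "claw": 0},
  {"translation": [0, 0.1, 0], "rotation": [0, 0, -0.0455], "claw": 0},
  {"translation": [0, 0, 0], "rotation": [0, 0, -0.0455], "claw": 0},
  {"translation": [0, 0, 0], "rotation": [0, 0, -0.045], "claw": 0},
])

```text
t: 17.4
ee_pos: [0.4445, 0.0754, 0.2575]
tcp_rot: [0.101, 1.567, 0.15]
contact_force: [0.1, -0.8, -0.6]
grip_width: -0.0
```

```bash
python3 - <<'E'
from h import *
wing()
shot("t5.png","top",(290,120,430,225),5.7)
go(W([-51,-55,150]),tool(0,0))
E
```

```text
wing c [ 0.6037 -0.1443] phi rel case y -0.039669264906444485 sig [2.86957312 9.70280097]
t 17.65 tcp [0.4446 0.0745 0.2571] dT [ 0.631 -1.102 -0.535] dR [-0.0506 -0.0013 -0.0015] deg 9.1 j [ 0.39  0.05 -0.07 -0.15 -1.4  -1.9 ] F [ 0.5  0.2 -0.8]
```

View pics/t5.png

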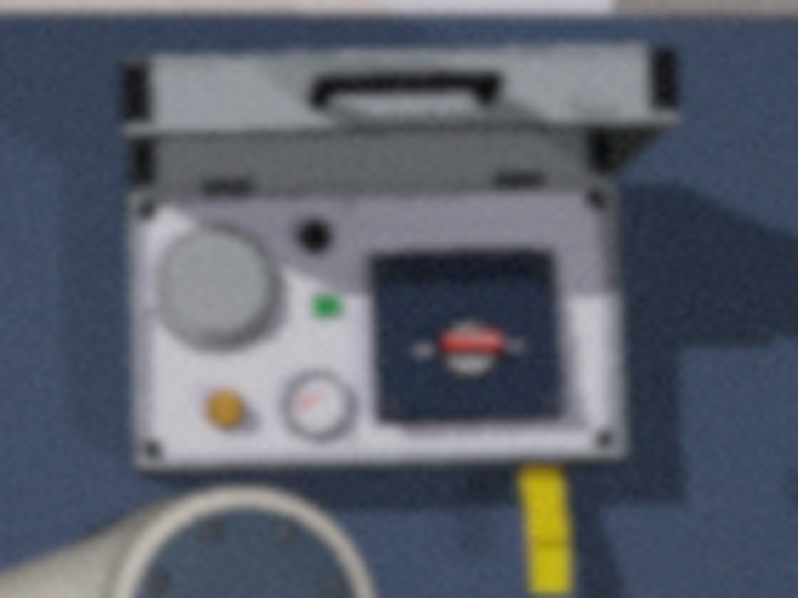

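Wing now lines up with the marks (wing at crop 472,343; marks 425,349 / 515,345; measured −0.04 rad). Lid up, plug untouched. Going to the press spot with closed fingers.

send_rows([
  {"translation": [0.08, -0.14, 0], "rotation": [-0.0127, -0.0003, -0.0004], "claw": 0},
  {"translation": [0.08, -0.14, 0], "rotation": [-0.0127, -0.0003, -0.0004], "claw": 0},
  {"translation": [0.08, -0.14, 0], "rotation": [-0.0127, -0.0003, -0.0004], "claw": 0},
  {"translation": [0.08, -0.14, 0], "rotation": [-0.0125, -0.0004, -0.0003], "claw": 0},
  {"translation": [0.08, -0.14, -0.1], "rotation": [0, 0, 0], "claw": 0},
  {"translation": [0.08, -0.14, -0.1], "rotation": [0, 0, 0], "claw": 0},
  {"translation": [0.08, -0.14, -0.15], "rotation": [0, 0, 0], "claw": 0},
  {"translation": [0.07, -0.12, -0.15], "rotation": [0, 0, 0], "claw": 0},
])

```text
t: 18.45
ee_pos: [0.5715, -0.1473, 0.1557]
tcp_rot: [-0.026, 1.57, 0.025]
contact_force: [0.9, 0.2, 0.3]
grip_width: 0.004
```

```bash
python3 - <<'E'
from h import *
go(W([-50.5,-55,113]),tool(0,0))
E
```

```text
t 18.45 tcp [ 0.5715 -0.1473  0.1557] dT [-0.001  0.007 -0.213] dR [0.     0.0001 0.0005] deg 0.1 j [ 0.01  0.38  0.04  0.   -1.24 -1.55] F [0.9 0.2 0.3]
```

send_rows([
  {"translation": [0, 0.007, -0.1], "rotation": [0, 0, 0], "claw": 0},
  {"translation": [0, 0, -0.08], "rotation": [0, 0, 0], "claw": 0},
  {"translation": [0, 0, -0.04], "rotation": [0, 0, 0], "claw": 0},
  {"translation": [0, 0, -0.02], "rotation": [0, 0, 0], "claw": 0},
  {"translation": [0, 0, -0.02], "rotation": [0, 0, 0], "claw": 0},
  {"translation": [0, 0, -0.02], "rotation": [0, 0, 0], "claw": 0},
  {"translation": [0, 0, -0.02], "rotation": [0, 0, 0], "claw": 0},
  {"translation": [0, 0, 0], "rotation": [0, 0, 0], "claw": 0},
])

```text
t: 19.25
ee_pos: [0.5705, -0.1445, 0.0977]
tcp_rot: [-0.025, 1.57, 0.024]
contact_force: [-3.4, 0.5, 5.7]
grip_width: 0.006
```

send_rows([
  {"translation": [0, 0, -0.01], "rotation": [0, 0, 0], "claw": 0},
  {"translation": [0, 0, -0.01], "rotation": [0, 0, 0], "claw": 0},
  {"translation": [0, 0, -0.01], "rotation": [0, 0, 0], "claw": 0},
  {"translation": [0, 0, 0], "rotation": [0, 0, 0], "claw": 0},
  {"translation": [0, 0, 0], "rotation": [0, 0, 0], "claw": 0},
  {"translation": [0, 0, 0], "rotation": [0, 0, 0], "claw": 0},
  {"translation": [0, 0, 0], "rotation": [0, 0, 0], "claw": 0},
  {"translation": [0, 0, 0], "rotation": [0, 0, 0], "claw": 0},
])

```text
t: 20.05
ee_pos: [0.5704, -0.1445, 0.0939]
tcp_rot: [-0.026, 1.569, 0.024]
contact_force: [-7.9, 2.6, 17.0]
grip_width: 0.007
```

send_rows([
  {"translation": [0, 0, -0.01], "rotation": [0, 0, 0], "claw": 0},
  {"translation": [0, 0, -0.01], "rotation": [0, 0, 0], "claw": 0},
  {"translation": [0, 0, 0], "rotation": [0, 0, 0], "claw": 0},
  {"translation": [0, 0, 0], "rotation": [0, 0, 0], "claw": 0},
  {"translation": [0, 0, 0], "rotation": [0, 0, 0], "claw": 0},
  {"translation": [0, 0, 0], "rotation": [0, 0, 0], "claw": 0},
  {"translation": [0, 0, 0], "rotation": [0, 0, 0], "claw": 0},
  {"translation": [0, 0, 0], "rotation": [0, 0, 0], "claw": 0},
])

```text
t: 20.85
ee_pos: [0.5704, -0.1446, 0.0937]
tcp_rot: [-0.028, 1.567, 0.024]
contact_force: [-17.8, 7.1, 38.7]
grip_width: -0.001
```

send_rows([
  {"translation": [0, 0, 0.005], "rotation": [0, 0, 0], "claw": 0},
  {"translation": [0, 0, 0.005], "rotation": [0, 0, 0], "claw": 0},
  {"translation": [0, 0, 0], "rotation": [0, 0, 0], "claw": 0},
  {"translation": [0, 0, 0], "rotation": [0, 0, 0], "claw": 0},
  {"translation": [0, 0, 0], "rotation": [0, 0, 0], "claw": 0},
  {"translation": [0, 0, 0], "rotation": [0, 0, 0], "claw": 0},
  {"translation": [0, 0, 0], "rotation": [0, 0, 0], "claw": 0},
  {"translation": [0, 0, 0], "rotation": [0, 0, 0], "claw": 0},
])

```text
t: 21.65
ee_pos: [0.5704, -0.1446, 0.0938]
tcp_rot: [-0.027, 1.568, 0.024]
contact_force: [-13.5, 3.6, 26.8]
grip_width: -0.0
```

```bash
python3 - <<'E'
from h import *
a=camera("scene")[90:290,180:390,::-1];b=camera("top")[110:230,290:430,::-1]
v=np.hstack([cv2.resize(a,(400,381),interpolation=2),cv2.resize(b,(400,381),interpolation=2)]);cv2.imwrite("pics/f.png",v)
print(state()["contact_force"],state()["ee_pos"])
E
```

```text
[-13.2011116    4.48165281  26.82935253] [ 0.57042565 -0.14461551  0.09381953]
```

View pics/f.png

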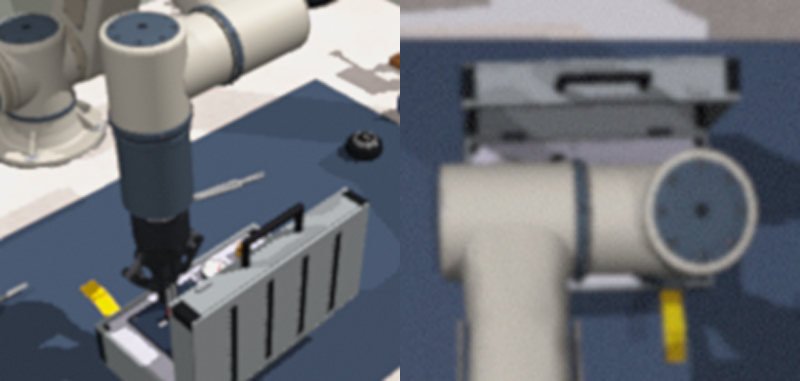

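The lid is still upright and the latch is out. The arm hides the cover from above. Height stays at the hard stop (0.0938 m; 0.094 is flat) with 27 N on it.

```bash
python3 -c "
from plant import *
print(hand_in(),state()['contact_force'],state()['ee_pos'])"
```

```text
the job is handed in; nothing more can be done
the job is handed in; nothing more can be done
```

I did the whole job in the order asked and handed it in at about 22 s, with closed fingers holding the cover down flat.

- **Latch:** flipped out to about 1.2 rad. Its measured image position matched the prediction within a pixel.
- **Lid:** opened by its handle to about 1.57 rad, and it still stood upright in the last picture.
- **Fastener:** turned clockwise from about 1.5 rad to −0.04 rad, measured in the top view before pressing. The crosspin passes within 0.19 rad.
- **Cover:** held at a hard stop with the tool at z = 0.0938 m, where 0.094 m means flat. The height did not change when I eased the push from 39 N to 27 N.

**Not confirmed:**
- The arm hid the cover and fastener in the last pictures, so flatness rests on height and force alone.
- About 13 N of sideways force remained on the fingers during the hold; I took it as friction and did not check further.
- I did not measure the bench items or the brass plug afterwards. Nothing looked moved in the pictures, and the plug was standing in place in the last clear view, before the press.

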